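# Wind open the stake box and draw the long stake out through its short mouth

## Robot

A 6-joint arm with a two-finger parallel gripper is mounted at the origin on the work surface. World frame = base frame: x ahead of the robot, y to its left, z up, the work surface at z = 0. Lengths are in m, angles in degrees, forces in N, time in s.
With the tool pointing down it reaches from about 0.3 to 0.75 m from the base axis. Payload 8.5 kg.
Tool frame: the origin (TCP) lies midway between the tips of the shut fingers; the grasp point (between the pads) lies 19 mm behind it (env.tcp_to_grasp is the z of the grasp point in the tool frame, in m); z points along the fingers, y is the line along which they close (so a half turn about z gives the same grasp; the last joint's range is limited). The gripper opens to 85 mm and grips with 20 to 120 N. Pads are 22 mm wide; open, the fingers measure 114 mm over their backs; the gripper's body (76 mm by 85 mm) begins 54 mm behind the grasp point. The pads swing forward as they close: fully open they stand 13 mm farther back than shut.
Start: joints at [-88.654, 21.807, 74.336, -0, 83.858, -12.336], TCP at [0.13, -0.534, 0.231] pointing down, gripper open.
Joint ranges: [-178.18, 178.18], [-50.72, 133.34], [12.68, 142.11], [-81.47, 261.47], [9.98, 163.14], [-165.26, 165.26]. Speed limits (degrees/s): [136.94, 136.94, 180, 180, 180, 180].

## Interface

Orientations are given as a 3x3 rotation matrix whose columns are the frame's x, y, z axes.
In Python, from rig import env, imaging, job, models gives the robot as it stands. The module is installed in compiled form; this text tells all that it offers.
- The arm moves only by the tool jog_arm, never from a script. Its argument "plan" is text: rows parted by semicolons, each of 7 numbers parted by spaces: the turn, a rotation vector about the tool's x, y, z in degrees, then the shift along the tool's x, y, z in cm, then the closure in counts, from 0 (fully open) to 255 (shut). In form: rx ry rz x y z claw; .... A call has 1 to 10 rows; each row shifts and turns the commanded pose from where the row before left it, along the tool's axes as they then stand; what a row does not reach is not made up. A row lasts 1/12 s, in which the tool goes at most 41.7 mm and 7.16 degrees, less where a joint would pass 70% of its speed; a pose out of reach is approached as far as the arm can. A call with a gripper value outside its range is refused whole. The fingers move at their own pace and stop on an object; "grip_force" is the grip in N (left out, the last holds). Time passes only in rows, so rows that do not move let the fingers close. It gives the time, the measured TCP pose, the force, the opening and the grip force at its end, in the units of the state.
- env.observe(): the state, without advancing time (a new reading comes with each control period).
- imaging.get_image(name): name is "scene" or "top" or "wrist"; returns a dict with "pixels" (420x560x3 uint8, red, green, blue), "depth" (420x560 float32, m along the optical axis (not along the pixel's ray), 0 where there is no reading), "fov_y" (degrees; the focal length in pixels is half the picture's height over the tangent of half this angle, whatever the lens; pixels are square), "cx", "cy" (the principal point, pixels), "distortion" ([k1, k2, p1, p2, k3] as OpenCV has them; the pictures are not rectified), "world_from_camera" (4x4, takes a point from camera to world coordinates). Camera axes: x right, y down, z forward; pixel columns grow to the right and rows downward; lengths in m; the calibration is good to about 2 mm. A picture is of the moment at which its call begins.
- job.close_job(): hands the job in; it is judged then, once.
Trained networks look in the newest picture that a camera, given by its name, has taken for a name from the list of things; names that differ only in an ending like _2 or _b are one class to them, and where a whole thing is asked for, a point or a joint stands for the part that bears it (a point fixed in the world has none). Each returns a list of dicts, best first, with "confidence" (0 to 1); they miss things now and then, are a little off and sometimes report something else, mostly with a low value. They report only what shows in the picture. A call takes as long as a camera call.
- models.outline_of(camera, query): "region" (420x560 bool, what is visible of it) and "bbox" ([centre column, centre row, width, height] in pixels, round what is visible of it).
- models.tip_of(camera, query): "at" ([column, row] in pixels: a listed point, or the origin of a listed thing).
The state is a dict: "time_s": time; "q": joint angles; "qvel": joint speeds; "joint_efforts": joint torques, N m; "position": TCP position; "tool_rot": TCP orientation; "ft_force": force on the tool from outside, world axes, zero at the start; "wrist_torque": the same for the moment, N m; "grip_width": finger opening in m; "gripper_force": force on a finger pad.
Only numpy, scipy, OpenCV 4.12 (cv2) and the standard library are available. Lean on these libraries where they do the work, as an engineer would, in place of code of your own. Each camera call takes 0.05 s, during which the arm holds its last target. There are 200 camera calls.

## Task

Wind the brass key on the plant-stake box clockwise, a part turn at a time, until the shutter is fully open; leave the shutter itself alone, since the key must move it. Then take the wooden stake out through the mouth, tilting it because it is longer than the mouth, and finish holding it still in the gripper, the whole stake well clear above the box. Leave the other things on the bench where they are.

Things in the scene. Friction and masses are not known exactly. Their poses are not given: they have to be found in the camera images.
- stake_box: Fixed green box, white lid, 362 (x) x 310 (y) x 70 high. Origin on the bench under the mouth's centre; x is its long way, pointing away from the robot within 0.25 rad, z up. Trough under the mouth: floor 6 mm above the bench, x -175 to +175, y -74 to +74, so 80 mm at either end is under the lid. y +80 to +230 is a closed gear deck at lid height, the key on top.
- mouth (a point): Centre of the mouth at the lid's upper face, 70 mm above the bench; axes as the box's. The mouth is a plain hole in the 8 mm thick lid (62 to 70 mm above the bench), 190 along x (-95 to +95) by 140 along y (-70 to +70).
- key (a joint): Key angle in rad, growing clockwise seen from above; 0 is shut, the stop at 4.2 is fully open (above 4.0 counts as fully wound). Starts from 0 to 0.8. Turning needs up to about 0.4 N m against its spring; a brake holds it where it is left, so it can be let go and regripped. It draws the shutter 36 mm per rad.
- key_wing (a point): Centre of the brass key's wing, an upright bar 48 long, 10 thick, 26 high, 88 to 114 mm above the bench (point at 101); below it a thin stem, then up to 78 mm a boss of 44 diameter. The key stands at (0, +155) mm in the box's frame; at joint 0 the bar lies along the box's x. The point's x axis runs along the bar and turns with it, y across it, z up along the turning axis.
- shutter: Clear shutter with an orange edge, 200 x 144 x 4, just under the lid (56 to 60 mm above the bench). Origin at its centre. Shut, it covers the mouth; the key draws it towards the box's +y, under the deck, until the mouth is wholly free.
- stake: Loose square wooden stake, 250 (x) x 22 x 22, about 80 g, red for 50 mm at its +x end; origin mid-length on its underside. Starts on the trough floor, along the box's x within 0.06 rad, up to 25 mm off centre, both ends under the lid. Pushed lengthwise until one end is at the trough's end wall, its other end is about 20 mm inside the mouth's rim and can rise through.
- stake_red_end (a point): Middle of the stake's red end face, +125 mm along its x axis, mid-thickness.
- stake_plain_end (a point): Middle of the stake's plain end face, -125 mm along its x axis, mid-thickness.
- sprayer: Bystander: blue spray bottle with white head, 68 diameter x 172 high; origin under its centre.
- clay_pot: Bystander: empty terracotta pot, 90 diameter x 80 high; origin under its centre.
- ribbon_spool: Bystander: red ribbon spool standing on its flange, 72 diameter x 41 high; origin under its centre.
- feed_jar: Bystander: amber jar with white cap, 70 diameter x 100 high; origin under its centre.
- trowel: Bystander: trowel lying flat, wooden handle, 255 long along its x, 55 wide, 22 high; origin on the bench between handle and blade.
- rake: Bystander: small rake lying flat, green handle, 214 long along its x, 58 wide, 22 high; origin on the bench near its middle.

How it is judged:
By the outcome, as a careful person would: the job done as asked, in the order asked, and still so for the second after the job is handed in, while the arm keeps its last pose, push and grip.
It also fails if it takes over 72 s, if anything falls off the work surface, if the arm or the gripper's body presses on something with over 40 N, if the wrist force passes 120 N, or if a joint passes its speed limit or range.

## Working session

There is one attempt and no reset: what is moved stays moved. The work goes in short steps, Python scripts to look and compute and a tool call to move; the robot and the scene stay as the last step left them, time stands still between calls to the robot, and variables do not carry over. Pictures are saved under pics/ and viewed, at most 10 in all, crops included, and the job is handed in when it is done.

Besides the shell and the picture viewer there is one more tool, called as a command line: name --argument value ..., lists and objects as JSON in quotes. jog_arm: Moves the arm, as the interface text tells. Its arguments: {"type":"object","properties":{"plan":{"type":"string"},"grip_force":{"type":"number"}},"required":["plan"]}

```bash
mkdir -p pics
cat > h.py <<'E'
import numpy as np, cv2
from rig import env, imaging, job, models
def K(im):
    f=210/np.tan(np.radians(im["fov_y"])/2)
    return np.array([[f,0,im["cx"]],[0,f,im["cy"]],[0,0,1.]])
def rays(im,px):
    u=cv2.undistortPoints(np.array(px,float).reshape(-1,1,2),K(im),np.array(im["distortion"],float)).reshape(-1,2)
    return np.c_[u,np.ones(len(u))]
def at_z(im,px,z):
    T=np.array(im["world_from_camera"]);d=rays(im,px)@T[:3,:3].T;o=T[:3,3]
    return o+d*((z-o[2])/d[:,2])[:,None]
def at_depth(im,px):
    T=np.array(im["world_from_camera"]);p=np.array(px).astype(int).reshape(-1,2)
    return (rays(im,px)*im["depth"][p[:,1],p[:,0]][:,None])@T[:3,:3].T+T[:3,3]
def save(im,n): cv2.imwrite("pics/"+n,im["pixels"][:,:,::-1])
np.set_printoptions(precision=4,suppress=True)
E
python3 - <<'E'
from h import *
im=imaging.get_image("top");save(im,"top1.png")
print(im["world_from_camera"])
for q,z in [("mouth",.07),("key_wing",.101),("stake_red_end",.017),("stake_plain_end",.017),("stake_box",0),("shutter",.058)]:
    for r in models.tip_of("top",q)[:2]: print(q,r["confidence"],r["at"],at_z(im,[r["at"]],z)[0])
im=imaging.get_image("scene");save(im,"scene1.png")
print(env.observe()["tool_rot"],env.tcp_to_grasp)
E
```

```text
[[-0.0211 -0.9977  0.065   0.4326]
 [-0.9997  0.0218  0.0095  0.026 ]
 [-0.0109 -0.0648 -0.9978  1.4871]
 [ 0.      0.      0.      1.    ]]
mouth 0.91 [319.9, 186.7] [ 0.5832 -0.1002  0.07  ]
mouth 0.68 [179.9, 168.0] [0.6557 0.3592 0.07  ]
key_wing 0.43 [272.1, 193.0] [0.563  0.0558 0.101 ]
stake_box 0.72 [320.5, 190.1] [ 0.5789 -0.1081  0.    ]
stake_box 0.29 [320.9, 188.5] [ 0.5843 -0.1097  0.    ]
shutter 0.65 [313.0, 189.7] [ 0.575  -0.0782  0.058 ]
shutter 0.56 [150.1, 194.6] [0.571  0.4626 0.058 ]
[[ 0.9716  0.2366 -0.0001]
 [ 0.2366 -0.9716  0.0003]
 [ 0.     -0.0003 -1.    ]] -0.0187
```

View pics/top1.png

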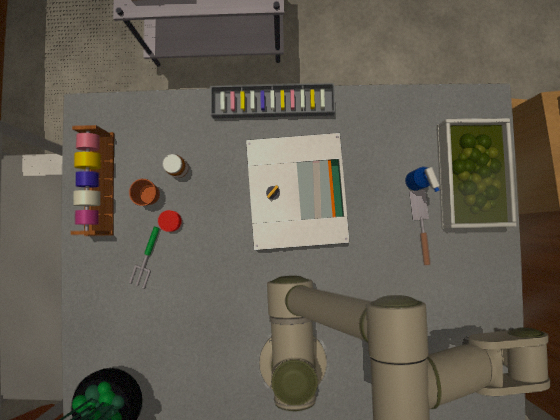

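View pics/scene1.png

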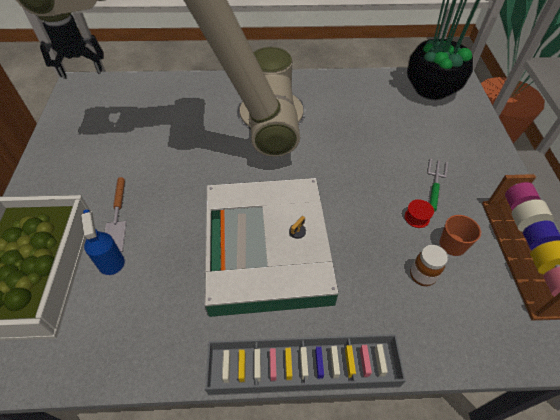

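The top view shows the box lid with corners near (248,140), (340,134), (348,242) and (254,250). The key is at about (272,193), and the shutter is slightly drawn with its orange edge near column 333. The scene view agrees with this. Next I'll get the yaw from the lid.

Run:
```python
from h import *
im=imaging.get_image("top");p=im["pixels"].astype(int)
m=((p.min(2)>150)&(p.max(2)-p.min(2)<40)).astype(np.uint8)
m[:, :235]=0;m[:,360:]=0;m[:125]=0;m[258:]=0
c=max(cv2.findContours(m,cv2.RETR_EXTERNAL,cv2.CHAIN_APPROX_NONE)[0],key=cv2.contourArea)
w=at_z(im,c.reshape(-1,2),.07)[:,:2]
r=cv2.minAreaRect((w*1000).astype(np.float32));print(r)
e=models.outline_of("top","key_wing")
for k in e[:2]:
  print(k["confidence"],k["bbox"])
  ys,xs=np.nonzero(k["region"]);print(len(xs))
for q in("sprayer","trowel","feed_jar","clay_pot"):
  r=models.tip_of("top",q)[0];print(q,at_z(im,[r["at"]],0)[0])
```

```text
((572.7197265625, -24.359771728515625), (360.4619445800781, 308.7449035644531), 3.197331666946411)
0.45 [272.9, 192.2, 13.6, 7.7]
52
sprayer [ 0.6003 -0.4368  0.    ]
trowel [ 0.4495 -0.4624  0.    ]
feed_jar [0.6619 0.3788 0.    ]
clay_pot [0.5703 0.4789 0.    ]
```

jog_arm --plan "0 0 0 2 -3 -2 0;0 0 0 2 -3 -2 0;0 0 0 2.3 -3.3 -1 0;0 0 0 2.3 -3.3 0 0;0 0 0 2.3 -3.3 0 0;0 0 0 2.3 -3.3 0 0;0 0 0 2.3 -3.3 0 0;0 0 0 2.3 -3.3 0 0;0 0 0 2.3 -3.3 0 0;0 0 0 2.3 -3.3 0 0"

```text
time_s: 1.53
position: [0.2711, -0.1648, 0.2815]
tool_rot: [[0.972, 0.236, 0.001], [0.236, -0.972, -0.001], [0.0, 0.001, -1.0]]
ft_force: [0.1, -0.7, 1.3]
grip_width: 0.0855
gripper_force: 0.0
```

jog_arm --plan "0 0 0 3.41 -1.44 0 0;0 0 0 3.41 -1.44 0 0;0 0 0 3.41 -1.44 0 0;0 0 0 3.41 -1.44 0 0;0 0 0 3.41 -1.44 0 0;0 0 0 3.41 -1.44 0 0;0 0 0 3.41 -1.44 0 0;0 0 0 3.41 -1.44 0 0;0 0 0 3.41 -1.44 0 0;0 0 0 3.41 -1.44 0 0"

```text
time_s: 2.37
position: [0.5696, 0.0556, 0.2813]
tool_rot: [[0.972, 0.237, 0.0], [0.237, -0.972, -0.0], [0.0, 0.0, -1.0]]
ft_force: [0.7, -0.7, 0.8]
grip_width: 0.085
gripper_force: 0.0
```

Run:
```python
from h import *
im=imaging.get_image("wrist");save(im,"w1.png")
s=env.observe();print(s["q"],s["position"])
for q,z in [("mouth",.07),("key_wing",.101),("shutter",.058)]:
    for r in models.tip_of("wrist",q)[:2]: print(q,r["confidence"],r["at"],at_z(im,[r["at"]],z)[0])
for k in models.outline_of("wrist","key_wing")[:1]:
  print(k["confidence"],k["bbox"])
  ys,xs=np.nonzero(k["region"]);w=at_depth(im,np.c_[xs,ys]);w=w[(w[:,2]>.108)&(w[:,2]<.12)]
  print(len(w),cv2.minAreaRect((w[:,:2]*1000).astype(np.float32)),w.mean(0))
```

```text
[-5.9928 22.8803 64.6182  0.109  92.4886 70.1794] [0.5731 0.0585 0.2798]
mouth 0.78 [411.2, 209.4] [ 0.5765 -0.0993  0.07  ]
key_wing 0.85 [277.3, 190.5] [0.568  0.0542 0.101 ]
shutter 0.57 [386.6, 200.0] [ 0.5783 -0.0731  0.058 ]
0.76 [275.4, 192.5, 45.3, 37.0]
507 ((567.77490234375, 54.62763977050781), (10.253453254699707, 46.973731994628906), 48.41769027709961) [0.5684 0.055  0.1141]
```

jog_arm --plan "0 0 -7.1 0 0 0.8 0;0 0 -7.1 0 0 0.8 0;0 0 -7.1 0 0 0.8 0;0 0 -7.1 0 0 0.8 0;0 0 -7.1 0 0 0.8 0;0 0 -7.1 0 0 0.8 0;0 0 -7.1 0 0 0.8 0;0 0 -7.1 0 0 0.8 0;0 0 -7.1 0 0 0.8 0;0 0 -7.1 0 0 0.8 0"

```text
time_s: 3.45
position: [0.5676, 0.053, 0.2018]
tool_rot: [[0.088, 0.996, 0.001], [0.996, -0.088, -0.0], [-0.0, 0.001, -1.0]]
ft_force: [-0.3, -0.7, -0.1]
grip_width: 0.0853
gripper_force: 0.0
```

jog_arm --plan "0 0 -7.1 0 0 0.4 0;0 0 -7.1 0 0 0.4 0;0 0 -7.1 0 0 0.4 0;0 0 -7.1 0 0 0.4 0;0 0 -7.1 0 0 0.4 0;0 0 -7.1 0 0 0 0;0 0 -7.1 0 0 0 0;0 0 -4 0 0 0 0;0 0 0 0 0 0 0;0 0 0 0 0 0 0"

```text
time_s: 4.28
position: [0.5679, 0.0533, 0.1819]
tool_rot: [[-0.745, 0.667, 0.001], [0.667, 0.745, -0.0], [-0.001, 0.0, -1.0]]
ft_force: [0.7, 0.7, -0.2]
grip_width: 0.0853
gripper_force: 0.0
```

Run:
```python
from h import *
im=imaging.get_image("wrist");save(im,"w2.png")
s=env.observe();print(s["q"],s["position"]);R=np.array(s["tool_rot"]);print(R)
for k in models.outline_of("wrist","key_wing")[:1]:
  ys,xs=np.nonzero(k["region"]);w=at_depth(im,np.c_[xs,ys]);w=w[(w[:,2]>.108)&(w[:,2]<.12)]
  print(k["confidence"],len(w),cv2.minAreaRect((w[:,:2]*1000).astype(np.float32)),w.mean(0))
g=np.array([.568,.0545,.085]);print((R.T@(g-s["position"]))*100)
```

```text
[ -6.5141  26.0826  75.8295  -0.004   78.0568 -54.701 ] [0.568  0.0534 0.1818]
[[-0.7453  0.6667  0.0005]
 [ 0.6667  0.7453 -0.0001]
 [-0.0005  0.0003 -1.    ]]
0.58 1002 ((567.1767578125, 54.668304443359375), (10.46013069152832, 47.577476501464844), 48.607521057128906) [0.5661 0.0557 0.1142]
[0.0783 0.0807 9.6812]
```

jog_arm --plan "0 0 0 0 0 2 0;0 0 0 0.05 0.08 2 0;0 0 0 0 0 2 0;0 0 0 0 0 2 0;0 0 0 0 0 1.5 0;0 0 0 0 0 0 255;0 0 0 0 0 0 255;0 0 0 0 0 0 255;0 0 0 0 0 0 255;0 0 0 0 0 0 255" --grip_force 70

```text
time_s: 5.22
position: [0.569, 0.0549, 0.0874]
tool_rot: [[-0.747, 0.664, 0.002], [0.664, 0.747, -0.0], [-0.002, 0.001, -1.0]]
ft_force: [-1.1, 0.1, 0.2]
grip_width: 0.0255
gripper_force: 0.0
```

jog_arm --plan "0 0 0 0 0 0 255;0 0 0 0 0 0 255;0 0 0 0 0 0 255"

```text
time_s: 5.47
position: [0.5686, 0.0546, 0.0871]
tool_rot: [[-0.748, 0.664, 0.001], [0.664, 0.748, -0.001], [-0.001, -0.0, -1.0]]
ft_force: [-3.1, -1.7, 6.0]
grip_width: 0.0089
gripper_force: 68.5
```

Gripped. First part turn: +50°.

jog_arm --plan "0 0 5 0 0 0 255;0 0 5 0 0 0 255;0 0 5 0 0 0 255;0 0 5 0 0 0 255;0 0 5 0 0 0 255;0 0 5 0 0 0 255;0 0 5 0 0 0 255;0 0 5 0 0 0 255;0 0 5 0 0 0 255;0 0 5 0 0 0 255"

```text
time_s: 6.3
position: [0.5689, 0.0548, 0.0871]
tool_rot: [[0.032, 0.999, 0.001], [0.999, -0.032, -0.001], [-0.001, 0.001, -1.0]]
ft_force: [-0.6, -0.9, 4.2]
grip_width: 0.0088
gripper_force: 68.7
```

Run:
```python
from h import *
s=env.observe();print(s["position"],s["ft_force"],s["wrist_torque"],s["q"],s["grip_width"])
```

```text
[0.5689 0.0548 0.0871] [-0.5964 -0.8993  4.2271] [-0.1451  0.1816  0.3221] [-6.3556 31.9458 82.9751 -0.0244 64.9922 -4.5137] 0.008750950405881858
```

Turning cleanly. Another 50°, then release and regrip.

jog_arm --plan "0 0 5 0 0 0 255;0 0 5 0 0 0 255;0 0 5 0 0 0 255;0 0 5 0 0 0 255;0 0 5 0 0 0 255;0 0 5 0 0 0 255;0 0 5 0 0 0 255;0 0 5 0 0 0 255;0 0 5 0 0 0 255;0 0 5 0 0 0 255"

```text
time_s: 7.13
position: [0.5692, 0.0546, 0.0871]
tool_rot: [[0.786, 0.618, 0.002], [0.618, -0.786, -0.001], [0.001, 0.002, -1.0]]
ft_force: [-0.4, -1.5, 3.1]
grip_width: 0.009
gripper_force: 68.7
```

jog_arm --plan "0 0 0 0 0 0 255;0 0 0 0 0 0 100;0 0 0 0 0 0 100;0 0 0 0 0 0 100;0 0 0 0 0 0 255;0 0 0 0 0 0 255;0 0 0 0 0 0 255;0 0 0 0 0 0 255;0 0 0 0 0 0 255;0 0 0 0 0 0 255"

```text
time_s: 7.97
position: [0.5689, 0.0545, 0.0864]
tool_rot: [[0.784, 0.621, 0.001], [0.621, -0.784, -0.001], [0.0, 0.001, -1.0]]
ft_force: [1.1, -3.7, -0.9]
grip_width: 0.0086
gripper_force: 68.8
```

jog_arm --plan "0 0 5 0 0 0 255;0 0 5 0 0 0 255;0 0 5 0 0 0 255;0 0 5 0 0 0 255;0 0 5 0 0 0 255;0 0 5 0 0 0 255;0 0 5 0 0 0 255;0 0 5 0 0 0 255;0 0 5 0 0 0 255;0 0 5 0 0 0 255"

```text
time_s: 8.8
position: [0.569, 0.0544, 0.0864]
tool_rot: [[0.979, -0.205, 0.001], [-0.205, -0.979, -0.001], [0.001, 0.001, -1.0]]
ft_force: [2.7, -4.3, 0.2]
grip_width: 0.0088
gripper_force: 69.0
```

jog_arm --plan "0 0 5 0 0 0 255;0 0 5 0 0 0 255;0 0 5 0 0 0 255;0 0 5 0 0 0 255;0 0 5 0 0 0 255;0 0 5 0 0 0 255;0 0 5 0 0 0 255;0 0 5 0 0 0 255;0 0 0 0 0 0 255;0 0 0 0 0 0 255"

```text
time_s: 9.63
position: [0.5689, 0.0543, 0.0864]
tool_rot: [[0.62, -0.784, 0.001], [-0.784, -0.62, -0.001], [0.001, -0.0, -1.0]]
ft_force: [2.0, -5.4, -0.8]
grip_width: 0.0088
gripper_force: 68.8
```

Run:
```python
from h import *
s=env.observe();print(s["position"],s["ft_force"],s["wrist_torque"],s["q"],s["grip_width"])
```

```text
[0.5689 0.0543 0.0864] [ 2.0313 -5.4439 -0.7744] [-0.8309 -0.3743 -0.1354] [ -6.3906  32.0092  82.9944  -0.0571  64.9378 135.2811] 0.008769367617713561
```

jog_arm --plan "0 0 2 0 0 0 255;0 0 2 0 0 0 255;0 0 1.5 0 0 0 255;0 0 0 0 0 0 255"

```text
time_s: 9.97
position: [0.5689, 0.0543, 0.0864]
tool_rot: [[0.542, -0.84, 0.001], [-0.84, -0.542, -0.001], [0.002, -0.0, -1.0]]
ft_force: [2.7, -5.2, -1.5]
grip_width: 0.0089
gripper_force: 68.8
```

Run:
```python
from h import *
s=env.observe();print(s["position"],s["ft_force"],s["wrist_torque"],s["q"],s["grip_width"])
im=imaging.get_image("top");save(im,"t2.png")
```

```text
[0.5689 0.0543 0.0864] [ 2.743  -5.2079 -1.5472] [-0.7956 -0.3263  0.1884] [ -6.3835  32.0097  82.9936  -0.0745  64.9355 140.8061] 0.008893981215284598
```

jog_arm --plan "0 0 0 0 0 0 0;0 0 0 0 0 0 0;0 0 0 0 0 0 0;0 0 0 0 0 0 0;0 0 0 0 0 -2 0;0 0 0 0 0 -4 0;0 0 -7 0 0 -4 0;0 0 -7 0 0 -4 0;0 0 -7 0 0 -4 0;0 0 -7 0 0 -2 0"

```text
time_s: 10.85
position: [0.569, 0.0552, 0.2916]
tool_rot: [[0.877, -0.481, 0.007], [-0.481, -0.877, -0.0], [0.006, -0.003, -1.0]]
ft_force: [-0.4, 0.2, -0.2]
grip_width: 0.0857
gripper_force: 0.0
```

jog_arm --plan "0 0 -7 0 0 0 0;0 0 -7 0 0 0 0;0 0 -7 0 0 0 0;0 0 -7 0 0 0 0;0 0 -4.4 0 0 0 0;0 0 0 0 3.5 0 0;0 0 0 0 3.5 0 0;0 0 0 0 3.5 0 0;0 0 0 0 3.5 0 0;0 0 0 0 0 0 0"

```text
time_s: 11.68
position: [0.5765, -0.09, 0.2856]
tool_rot: [[0.999, 0.052, -0.001], [0.052, -0.999, -0.001], [-0.001, 0.001, -1.0]]
ft_force: [-0.0, -0.3, -0.7]
grip_width: 0.0851
gripper_force: 0.0
```

Run:
```python
from h import *
im=imaging.get_image("wrist");save(im,"w3.png")
s=env.observe();print(s["q"],s["position"]);print(s["tool_rot"])
for q,z in [("mouth",.07),("key_wing",.101),("shutter",.058),("stake",.028)]:
    for r in models.tip_of("wrist",q)[:2]: print(q,r["confidence"],r["at"],at_z(im,[r["at"]],z)[0])
for q,zl in (("key_wing",(.108,.12)),("stake",(.022,.034))):
 for k in models.outline_of("wrist",q)[:1]:
  ys,xs=np.nonzero(k["region"]);w=at_depth(im,np.c_[xs,ys]);w=w[(w[:,2]>zl[0])&(w[:,2]<zl[1])]
  print(q,k["confidence"],len(w),len(xs),cv2.minAreaRect((w[:,:2]*1000).astype(np.float32)),w.mean(0))
```

```text
[-20.2507  23.5267  62.638   -0.0036  93.893   66.6852] [ 0.5764 -0.0874  0.2857]
[[ 0.9986  0.0534 -0.001 ]
 [ 0.0534 -0.9986  0.0003]
 [-0.001  -0.0003 -1.    ]]
mouth 0.9 [285.0, 181.8] [ 0.5772 -0.1     0.07  ]
key_wing 0.62 [132.8, 190.8] [0.5658 0.0568 0.101 ]
stake 0.82 [279.0, 162.2] [ 0.5931 -0.0929  0.028 ]
key_wing 0.69 452 516 ((567.933349609375, 54.33332824707031), (10.286483764648438, 48.89524841308594), 32.506317138671875) [0.5684 0.0533 0.1144]
stake 0.94 2828 2862 ((572.03369140625, -93.49776458740234), (201.36102294921875, 22.1924991607666), 0.29234325885772705) [ 0.5798 -0.0934  0.0287]
```

View pics/w3.png

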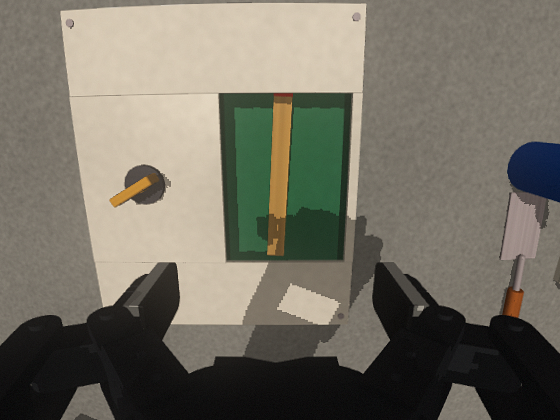

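The shutter is fully open and the key reads about 4.2 rad. The stake runs through the mouth from (275,255) to (283,95), with the red band just visible at the far rim. I'll pre-close the gripper and descend to straddle the stake near its plain end.

jog_arm --plan "0 0 2.7 -1.8 0.1 0 120;0 0 0 -1.9 0.1 0 120;0 0 0 -1.9 0.1 2 120;0 0 0 0 0 4 120;0 0 0 0 0 4 120;0 0 0 0 0 4 120;0 0 0 0 0 4 120;0 0 0 0 0 2 120;0 0 0 0 0 0 120;0 0 0 0 0 0 120"

```text
time_s: 12.87
position: [0.5208, -0.0887, 0.0865]
tool_rot: [[1.0, 0.011, -0.001], [0.011, -1.0, 0.0], [-0.001, -0.0, -1.0]]
ft_force: [0.1, 0.8, 1.0]
grip_width: 0.0454
gripper_force: 0.0
```

Run:
```python
from h import *
im=imaging.get_image("wrist");save(im,"w4.png")
s=env.observe();print(s["position"],s["grip_width"],s["ft_force"]);print(s["tool_rot"])
for k in models.outline_of("wrist","stake")[:1]:
  ys,xs=np.nonzero(k["region"]);w=at_depth(im,np.c_[xs,ys]);w=w[(w[:,2]>.022)&(w[:,2]<.034)]
  print(k["confidence"],len(w),cv2.minAreaRect((w[:,:2]*1000).astype(np.float32)),w.mean(0))
```

```text
[ 0.5215 -0.0891  0.0877] 0.04539036952600247 [ 0.8205 -0.7801  0.2183]
[[ 0.9999  0.011   0.0019]
 [ 0.011  -0.9999 -0.0008]
 [ 0.0019  0.0008 -1.    ]]
0.63 10644 ((561.9938354492188, -94.06713104248047), (181.61148071289062, 22.39137077331543), 0.49419254064559937) [ 0.5717 -0.0937  0.0286]
```

View pics/w4.png

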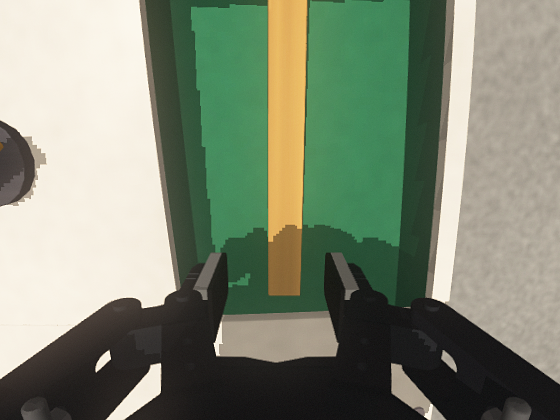

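The plain end is visible at (285,295), x≈0.471, between the fingers. I'll shift about 5 mm sideways, descend and grip.

jog_arm --plan "0 0 0 0 0.5 1 120;0 0 0 0 0 2 120;0 0 0 0 0 2 120;0 0 0 0 0 1.7 120;0 0 0 0 0 1 120;0 0 0 0 0 0 120;0 0 0 0 0 0 255;0 0 0 0 0 0 255;0 0 0 0 0 0 255;0 0 0 0 0 0 255" --grip_force 60

```text
time_s: 13.8
position: [0.5214, -0.0946, 0.0106]
tool_rot: [[1.0, 0.01, 0.002], [0.01, -1.0, -0.001], [0.002, 0.001, -1.0]]
ft_force: [-0.7, -0.2, 6.9]
grip_width: 0.0202
gripper_force: 60.1
```

jog_arm --plan "0 0 0 0 0 0 255;0 0 0 0 0 0 255"

```text
time_s: 13.97
position: [0.5214, -0.0946, 0.0106]
tool_rot: [[1.0, 0.01, 0.002], [0.01, -1.0, -0.001], [0.002, 0.001, -1.0]]
ft_force: [-0.8, 0.6, 7.0]
grip_width: 0.0205
gripper_force: 60.1
```

jog_arm --plan "0 0 0 0 0 -0.3 255;0 0 0 0.6 0 0 255;0 0 0 0.6 0 0 255;0 0 0 0.6 0 0 255;0 0 0 0.4 0 0 255;0 0 0 0 0 0 255"

```text
time_s: 14.47
position: [0.5437, -0.0941, 0.0121]
tool_rot: [[1.0, 0.01, 0.001], [0.01, -1.0, -0.0], [0.001, 0.0, -1.0]]
ft_force: [0.6, 0.8, -1.0]
grip_width: 0.0206
gripper_force: 59.1
```

jog_arm --plan "0 -2 0 -0.06 0 -0.7 255;0 -2 0 -0.06 0 -0.7 255;0 -2 0 -0.06 0 -0.7 255;0 -2 0 -0.06 0 -0.7 255;0 0 0 0 0 0 255"

```text
time_s: 14.88
position: [0.5429, -0.0943, 0.0412]
tool_rot: [[0.99, 0.011, -0.138], [0.01, -1.0, -0.002], [-0.138, 0.001, -0.99]]
ft_force: [0.1, -0.4, -1.8]
grip_width: 0.0204
gripper_force: 59.1
```

jog_arm --plan "0 -2 0 -0.06 0 -0.7 255;0 -2 0 -0.06 0 -0.7 255;0 -2 0 -0.06 0 -0.7 255;0 -2 0 -0.06 0 -0.7 255;0 -2 0 -0.06 0 -0.7 255;0 -2 0 -0.06 0 -0.7 255;0 0 0 0 0 0 255"

```text
time_s: 15.47
position: [0.5485, -0.0941, 0.082]
tool_rot: [[0.94, 0.011, -0.341], [0.01, -1.0, -0.004], [-0.341, 0.0, -0.94]]
ft_force: [-0.2, 0.6, -0.5]
grip_width: 0.0205
gripper_force: 59.1
```

Run:
```python
from h import *
im=imaging.get_image("scene");cv2.imwrite("pics/s2.png",cv2.resize(im["pixels"][120:330,150:400,::-1],None,fx=3,fy=2.8))
s=env.observe();print(s["position"],s["grip_width"],s["ft_force"],s["wrist_torque"])
for q in("stake_plain_end","stake_red_end"):print(models.tip_of("scene",q)[:1])
```

```text
[ 0.548  -0.0939  0.0814] 0.020551044765010656 [-0.8372 -0.038  -0.8964] [ 0.0036 -0.1389  0.059 ]
[]
[]
```

View pics/s2.png

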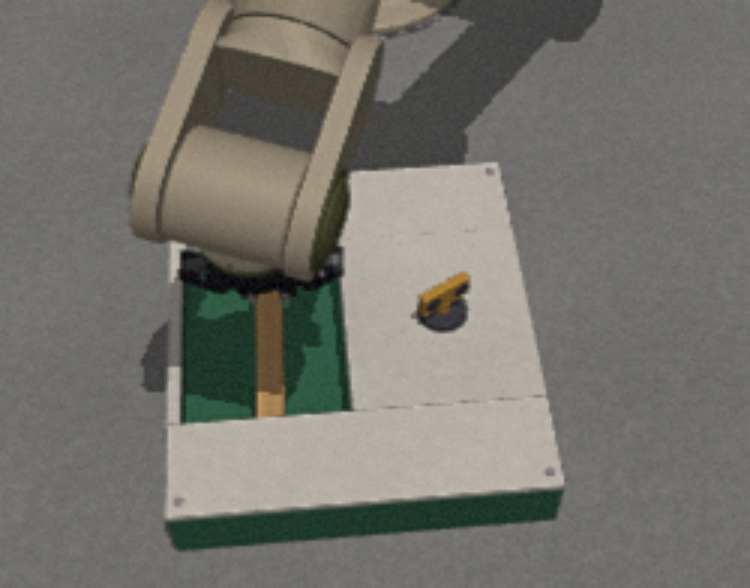

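The stake is tilted 20° with no contact force, and its far part is still under the far lid. Now I'll draw it out along its axis.

jog_arm --plan "0 0 0 -1.2 0 0 255;0 0 0 -1.2 0 0 255;0 0 0 -1.2 0 0 255;0 0 0 -1.2 0 0 255;0 0 0 -1.2 0 0 255;0 0 0 -1.2 0 0 255;0 0 0 -1.2 0 0 255;0 0 0 -1.2 0 0 255;0 0 0 -1.2 0 0 255;0 0 0 0 0 0 255"

```text
time_s: 16.45
position: [0.4445, -0.0948, 0.1193]
tool_rot: [[0.94, 0.01, -0.342], [0.009, -1.0, -0.003], [-0.342, -0.0, -0.94]]
ft_force: [0.4, 0.5, -0.7]
grip_width: 0.0205
gripper_force: 59.1
```

Run:
```python
from h import *
im=imaging.get_image("scene");save(im,"s3.png")
im=imaging.get_image("wrist");save(im,"w5.png")
r=models.tip_of("wrist","stake_red_end")[:1]
for k in models.outline_of("wrist","stake")[:1]:
  ys,xs=np.nonzero(k["region"]);w=at_depth(im,np.c_[xs,ys]);i=w[:,0].argmax();print(k["confidence"],w[i],np.percentile(w[:,0],[95,99]))
s=env.observe();print(r,s["position"],s["grip_width"],s["ft_force"],s["wrist_torque"])
```

```text
0.95 [ 0.5568 -0.0937  0.2305] [0.5476 0.5515]
[] [ 0.4466 -0.0951  0.1186] 0.020371730407373438 [-0.609  -0.0579 -1.6103] [ 0.0023 -0.1821 -0.0235]
```

View pics/w5.png

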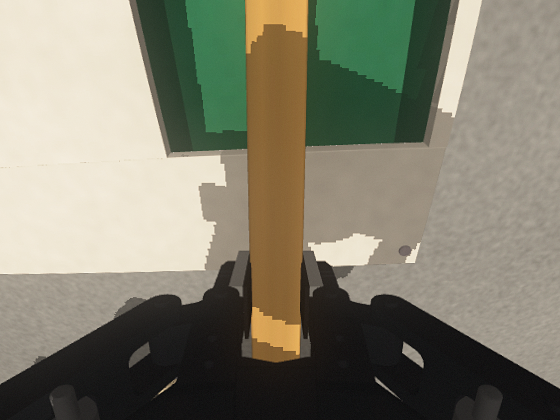

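View pics/s3.png

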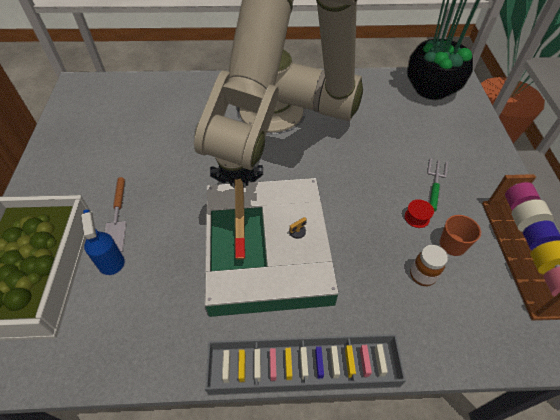

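The red end is visible inside the mouth at (240,255), clear of the far rim. Next I'll lift straight up.

jog_arm --plan "0 0 0 -0.4 0 -1.2 255;0 0 0 -0.68 0 -1.88 255;0 0 0 -0.68 0 -1.88 255;0 0 0 -0.68 0 -1.88 255;0 0 0 -0.68 0 -1.88 255;0 0 0 -0.68 0 -1.88 255;0 0 0 -0.68 0 -1.88 255;0 0 0 -0.68 0 -1.88 255;0 0 0 -0.68 0 -1.88 255;0 0 0 -0.4 0 -1.2 255"

```text
time_s: 17.48
position: [0.4479, -0.0951, 0.3057]
tool_rot: [[0.94, 0.011, -0.34], [0.01, -1.0, -0.004], [-0.34, 0.001, -0.94]]
ft_force: [0.7, 0.9, -0.5]
grip_width: 0.0206
gripper_force: 59.1
```

jog_arm --plan "0 2 0 1 0 -0.35 255;0 2 0 1 0 -0.35 255;0 2 0 1 0 -0.35 255;0 2 0 1 0 -0.35 255;0 2 0 1 0 -0.35 255;0 2 0 1 0 -0.35 255;0 0 0 0 0 0 255;0 0 0 0 0 0 255;0 0 0 0 0 0 255;0 0 0 0 0 0 255"

```text
time_s: 18.32
position: [0.5103, -0.0943, 0.3088]
tool_rot: [[0.99, 0.01, -0.14], [0.01, -1.0, -0.001], [-0.14, -0.0, -0.99]]
ft_force: [-0.4, 0.4, -1.1]
grip_width: 0.0205
gripper_force: 59.1
```

Run:
```python
from h import *
im=imaging.get_image("scene");save(im,"s4.png")
s=env.observe();print(s["position"],s["grip_width"],s["ft_force"],s["qvel"])
im=imaging.get_image("top")
for q in("stake_red_end","stake_plain_end"):
  for r in models.tip_of("scene",q)[:1]:print(q,r)
```

```text
[ 0.5103 -0.0943  0.3089] 0.020584326434327383 [ 0.5785 -0.0166 -0.7689] [-0.0077 -0.0375 -0.1382 -0.0366 -0.1612 -0.1126]
stake_red_end {'at': [231.8, 231.5], 'confidence': 0.73}
stake_plain_end {'at': [231.1, 131.7], 'confidence': 0.78}
```

View pics/s4.png

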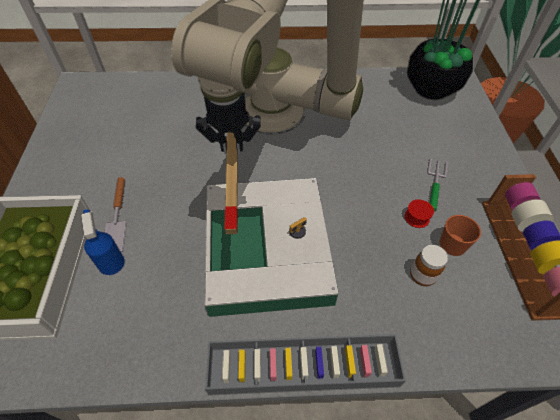

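The stake is held well above the box, with its red end at (232,215). The mouth is open and the bystanders haven't moved, so I'm handing in.

```bash
python3 -c "
from rig import job
print(job.close_job())"
```

```text
the job is handed in; nothing more can be done
None
```

I wound the key to its stop in part turns, which opened the shutter fully, then tilted the stake out through the mouth; at hand-in (about 18 s) it was held still about 0.2 m above the box, with nothing else on the bench moved.

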